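# Load a sample tube and home the autosampler carousel

### The arm

A 6-joint arm with a two-finger parallel gripper is mounted at the origin on the work surface. World frame = base frame: x ahead of the robot, y to its left, z up, the work surface at z = 0. Lengths are in mm, angles in rad, forces in N, time in s.
With the tool pointing down it reaches from about 300 to 775 mm from the base axis. Payload 14.6 kg.
Tool frame: the origin (TCP) lies on the mounting face of the last link; the fingertips stand 199 mm ahead of it and the grasp point (between the pads) lies 180 mm ahead of it; z points along the fingers, y is the line along which they close (so a half turn about z gives the same grasp; the last joint's range is limited). The gripper opens to 94 mm and grips with 3 to 60 N. Pads are 16 mm wide; open, the fingers measure 119 mm over their backs; the gripper's body (75 mm by 177 mm) begins 78 mm behind the grasp point.
Start: joints at [-1.366, 0.3, 1.521, -0, 1.321, -0.067], TCP at [147.65, -529.802, 404.646] pointing down, gripper open.
Joint ranges: [-3.03, 3.03], [-0.79, 2.21], [0.23, 2.52], [-1.04, 4.18], [0, 3.07], [-2.55, 2.55]. Speed limits (rad/s): [2.22, 2.22, 2.57, 3.14, 3.14, 3.14].

### API

Orientations are given as [roll, pitch, yaw] about the fixed x, y, z axes, in that order (R = Rz(yaw) Ry(pitch) Rx(roll)).
In Python, from cell import manip gives the robot as it stands. The module is installed in compiled form; this text tells all that it offers.
- The arm moves only by the shell command python3 -m creep 'ROWS' [FORCE]. ROWS is a JSON object of lists of equal length, an entry for each row: "slide": the shift along the world's x, y, z in cm, a list of three; "turn": the turn about the world's z in rad; "claw": the opening, from 0 (shut) to 1 (fully open). A call has 1 to 8 rows; each row shifts and turns the commanded pose from where the row before left it; what a row does not reach is not made up. A row lasts 1/8 s, in which the tool goes at most 62.5 mm and 10.7 degrees, less where a joint would pass 70% of its speed; a pose out of reach is approached as far as the arm can. A call with a gripper value outside its range is refused whole. The fingers move at their own pace and stop on an object; FORCE is the grip in N (left out, the last holds). Time passes only in rows, so rows that do not move let the fingers close. It gives the time, the measured TCP pose, the force, the opening and the grip force at its end, in the units of the state.
- manip.read_state(): the state, without advancing time (a new reading comes with each control period).
- manip.camera(name): name is "scene" or "top" or "wrist"; returns (picture, depth): 384x512x3 uint8, red, green, blue; 384x512 float32, mm along the optical axis (not along the pixel's ray), 0 where there is no reading.
- manip.calibration(name): a dict with "intrinsics" (3x3 intrinsics, pixels), "pose" (4x4, takes a point from camera to world coordinates). Camera axes: x right, y up, looking along -z (the intrinsics and any distortion apply to the point x, -y, -z); pixel columns grow to the right and rows downward; lengths in mm; the calibration is good to about 2 mm. A picture is of the moment at which its call begins: read the wrist's pose just before it. calibration takes no time and is no camera call; for the wrist camera it gives the pose at the moment of the call.
- manip.sign_off(): hands the job in; it is judged then, once.
Trained networks look in the newest picture that a camera, given by its name, has taken for a name from the list of things; names that differ only in an ending like _2 or _b are one class to them, and where a whole thing is asked for, a point or a joint stands for the part that bears it (a point fixed in the world has none). Each returns a list of dicts, best first, with "score" (0 to 1); they miss things now and then, are a little off and sometimes report something else, mostly with a low value. They report only what shows in the picture. A call takes as long as a camera call. They do not tell look-alikes from the thing itself.
- manip.cut_out(query, camera): "mask" (384x512 bool, what is visible of it) and "position" ([column, row] in pixels, amid what is visible of it).
The state is a dict: "clock": time; "joints": joint angles; "qd": joint speeds; "effort": joint torques, N m; "eef_pos": TCP position; "eef_rot": TCP orientation; "wrist_force": force on the tool from outside, world axes, zero at the start; "moment": the same for the moment, N m; "finger_gap": finger opening in mm; "finger_force": force on a finger pad.
Only numpy, scipy, OpenCV 4.12 (cv2) and the standard library are available. Lean on these libraries where they do the work, as an engineer would, in place of code of your own. Each camera call takes 0.05 s, during which the arm holds its last target. There are 200 camera calls.

### The job

Stand the orange-capped sample tube upright and fully down in the orange pocket of the autosampler's carousel. Then slowly turn the carousel clockwise (seen from above) by pushing gently on one of its ribs, never forcing it, until the spring latch drops into the home notch, with the orange pocket under the probe head, and let go. Leave the other tubes and everything else on the bench as they are.

Things in the scene. Friction and masses are not known exactly. Their poses are not given: they have to be found in the camera images.
- sampler: the fixed autosampler: cream base 340 x 485 mm, deck 55 mm above the bench, carousel on top. Origin on the carousel's axis at bench height; x points away from the robot (within 13 degrees), z up. The probe column (75 x 70 mm, 213 mm high) stands centred 218 mm from the axis along -y. On the deck at 160 to 205 mm from the axis is the latch's aluminium block (36 mm wide, top 85 mm high), clamped by hand up to 6 degrees either side of +y
- probe_head (a point): centre of the underside of the probe head, 156 mm above the bench, straight above the probe point: a dark round head 50 mm across (its needle is drawn in) under a 50 mm wide arm, 179 to 213 mm above the bench, that reaches from the column to 90 mm from the axis; a pocket below it cannot be loaded
- carousel: white round tray, 272 mm across, turning about its vertical axis both ways without limit, with little friction: pushed fast, it coasts. Origin on the axis at its underside, 60 mm above the bench; tray top 8 mm above the origin. Home, where the notch meets the latch, is within 6 degrees of its axes being in line with the sampler's; it starts 50 to 100 degrees counter-clockwise (from above) of that. Dark hub knob 40 mm across, 48 mm high above the tray
- rib (a point): one of the carousel's six equal upright ribs: a point on its mid-plane, 90 mm from the axis, at the height of its top, 28 mm above the tray. Ribs are radial, 6 mm thick, 32 to 120 mm from the axis, one mid-way between each two of the six pockets (60 degrees apart, 112 mm from the axis). This rib is 150 degrees clockwise from the orange pocket (seen from above). Push on a rib's flat side
- notch (a point): the home notch, 12 mm wide, between two brass lugs on the carousel's rim opposite the orange pocket; this point is in its middle, 142 mm from the axis. Each lug has a 20 mm long land along the rim and outside it a ramp 20 mm long
- pocket (a point): centre of the floor of the orange pocket (on the tray's top, moves with the carousel). The pocket is an orange sleeve, 29 mm inside, 37 mm outside, 20 mm high above this point, its mouth flaring to about 35 mm inside, 43 mm outside
- probe_point (a point): the point on the sampler straight below the probe head, at the height of the pocket floor; fixed, 112 mm from the axis on the sampler's -y axis
- latch (a joint): slide of the spring latch, a 10 mm wide steel pin in the block with the orange mark: 0 m sprung in, 139 mm from the axis; grows outward. A lug's ramp lifts it to about 0.0075, needing 2 to 5 N at a rib, 46 to 30 mm of rim travel before home. It drops back to 0 only with the notch opposite it within 1 mm; the carousel then stops hard, held with 1 mm of play
- rack: fixed blue tube rack, 200 x 60 x 30 mm, its long side along its x axis (away from the robot); origin at the centre of its underside. Three holes 30 mm wide in a row, 62 mm apart, holding three tubes whose feet stand 6 mm above the bench
- tube_mid (a point): the orange-capped sample tube, loose, in one of the rack's holes: rigid, 75 mm tall, 25 mm across, 30 to 65 g, with a 26 mm wide, 24 mm high cap forming its top. This point is on its axis, half-way up (37.5 mm above its foot); z along the tube. Best gripped by the cap, whose middle is 25.5 mm above this point
- tube_blue: the same kind of tube with a blue cap, standing in the rack; leave it. Origin at its foot
- tube_white: the same kind of tube with a white cap, standing in the rack; leave it. Origin at its foot
- loaded_green: green-capped tube already in the carousel's pocket 120 degrees counter-clockwise from the orange one; rides with the carousel. Origin at its foot
- loaded_blue: blue-capped tube already in the carousel, in the pocket 120 degrees clockwise from the orange one; rides with the carousel. Origin at its foot
- medium: red bottle with a blue cap, 86 mm across, 175 mm tall; bystander, origin at its foot
- dishes: stack of culture dishes, 90 mm across, 45 mm high; bystander, origin at its foot
- tips: orange box of pipette tips, 85 x 122 x 54 mm; bystander, origin at its foot
- beaker: clear beaker, 68 mm across, 90 mm tall; bystander, origin at its foot
There are look-alikes about, which are no part of the job. Leave any yellow look-alike of the part that bears tube_mid alone.

How it is judged:
By the outcome, as a careful person would: the job done as asked, in the order asked, and still so for the second after the job is handed in, with the robot touching nothing.
It also fails if it takes over 72 s, if anything falls off the work surface, if the arm or the gripper's body presses on something with over 40 N, if the wrist force passes 120 N, or if a joint passes its speed limit or range.

## Working session

There is one attempt and no reset: what is moved stays moved. The work goes in short steps, Python scripts to look and compute and a shell command to move; the robot and the scene stay as the last step left them, time stands still between calls to the robot, and variables do not carry over. Pictures are saved under pics/ and viewed, at most 10 in all, crops included, and the job is handed in when it is done.

```bash
mkdir -p pics
cat > h.py <<'E'
import numpy as np, cv2
from cell import manip
def snap(n):
    cal=manip.calibration(n); p,d=manip.camera(n); return p,d,cal
def pts(d,cal):
    K=np.array(cal["intrinsics"]);T=np.array(cal["pose"])
    v,u=np.mgrid[:384,:512]; x=(u-K[0,2])/K[0,0]*d; y=(v-K[1,2])/K[1,1]*d
    P=np.stack([x,-y,-d,np.ones_like(d)],-1)@T.T
    P=P[...,:3]; P[d<=0]=np.nan; return P
def proj(p,cal):
    K=np.array(cal["intrinsics"]);T=np.linalg.inv(np.array(cal["pose"]))
    q=T@np.append(p,1); q=np.array([q[0],-q[1],-q[2]]); q=K@q; return q[:2]/q[2]
E
python3 - <<'E'
from h import *
print(manip.read_state())
ims=[]
for n in("scene","top"):
    p,d,c=snap(n); print(n,c); np.savez(f"{n}0.npz",p=p,d=d,P=pts(d,c))
    P=pts(d,c)
    cv2.imwrite(f"pics/{n}0.png",cv2.resize(p[...,::-1],(800,600)))
    for q in("tube_mid","carousel","rib","pocket","notch","latch","rack","loaded_green","loaded_blue","tube_blue","tube_white","probe_head","sampler"):
        for r in manip.cut_out(q,n):
            m=r["mask"]; X=P[m]; print(q,round(r["score"],2),np.round(r["position"]),m.sum(),np.round(np.nanmedian(X,0)),np.round(np.nanpercentile(X[:,2],95)))
E
```

```text
{'clock': 0.0, 'joints': array([-1.36560623e+00,  3.00430106e-01,  1.52159252e+00, -9.90671671e-06,
        1.32070213e+00, -6.65983875e-02]), 'qd': array([ 0.00137962, -0.00072508,  0.00070779,  0.00084408,  0.00177706,
       -0.00052918]), 'effort': array([-4.52463360e-05, -5.31810415e+01, -3.52743459e+01,  7.08816829e-02,
        2.42544775e-02, -1.19311371e-04]), 'eef_pos': array([ 147.63868717, -529.76938762,  404.10384985]), 'eef_rot': array([-3.14046242e+00, -6.57663057e-05,  2.71790908e-01]), 'wrist_force': array([ 0.00828517,  0.06128698, -0.7779428 ]), 'moment': array([-0.0289797 ,  0.03654757,  0.0296165 ]), 'finger_force': 0.0, 'finger_gap': 93.98939213571249}
scene {'intrinsics': array([[493.30049963,   0.        , 255.63016574],
       [  0.        , 493.30049963, 202.31024756],
       [  0.        ,   0.        ,   1.        ]]), 'pose': array([[-4.63446120e-01, -5.50395100e-01,  6.94465930e-01,
         1.62789329e+03],
       [ 8.85895181e-01, -3.05635463e-01,  3.48965173e-01,
         5.06827187e+02],
       [ 2.01846945e-02,  7.76950576e-01,  6.29237937e-01,
     
[... 1469 characters left out ...]
,  0.00000000e+00,  0.00000000e+00,
         1.00000000e+00]])}
carousel 0.79 [252. 199.] 4226 [551. -28.  70.] 97.0
rib 0.8 [251. 200.] 4359 [549. -29.  70.] 97.0
pocket 0.61 [247. 200.] 4430 [548. -28.  70.] 98.0
pocket 0.58 [224. 218.] 51 [490.  57. 143.] 147.0
notch 0.89 [246. 201.] 4203 [549. -28.  70.] 97.0
rack 0.87 [152. 227.] 763 [460. 321.  30.] 36.0
loaded_green 0.39 [282. 202.] 8199 [ 526. -137.   56.] 213.0
loaded_blue 0.46 [282. 209.] 54 [ 501. -131.  144.] 148.0
tube_blue 0.38 [148. 245.] 64 [410. 330.  79.] 85.0
tube_white 0.38 [150. 226.] 55 [470. 322.  79.] 84.0
probe_head 0.7 [281. 204.] 8474 [ 524. -135.   56.] 213.0
sampler 0.67 [284. 204.] 7773 [ 524. -142.   56.] 214.0
```

View pics/top0.png

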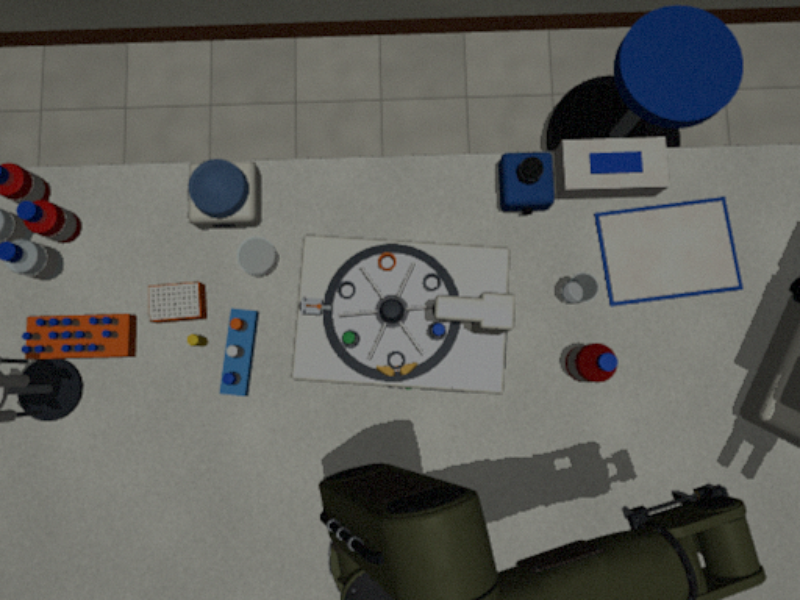

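View pics/scene0.png

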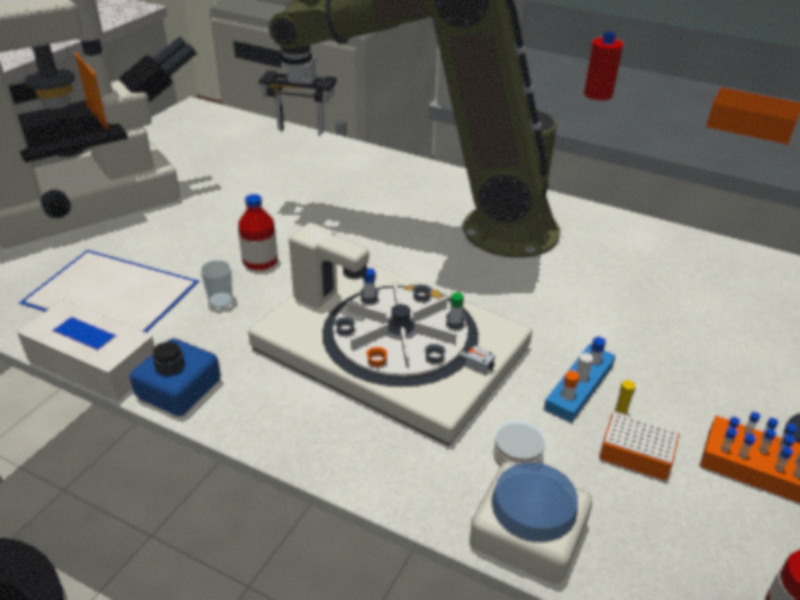

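Top view: the orange-capped tube is in the rack at (236,323) of the 800 px picture. The look-alikes for it are:
- the free-standing yellow cap at (195,340)
- the white cap at (233,351) and blue cap at (230,378) in the rack
- the orange tip box at (177,300) and the orange tray of blue caps at (80,337)

I choose (236,323), which is orange and in the blue rack. The orange pocket is at (387,262), the notch lugs at (396,370), the latch at (313,307) and the green tube at (349,338).

```bash
cat >> h.py <<'E'
def orange(p):
    hsv=cv2.cvtColor(p,cv2.COLOR_RGB2HSV); h,s,v=cv2.split(hsv)
    return ((h<14)&(s>150)&(v>90))
def fitcircle(X):
    A=np.c_[2*X[:,:2],np.ones(len(X))]; c=np.linalg.lstsq(A,(X[:,:2]**2).sum(1),rcond=None)[0]
    return c[:2],np.sqrt(c[2]+c[0]**2+c[1]**2)
E
python3 - <<'E'
from h import *
import json
for n in("top","scene"):
    z=np.load(f"{n}0.npz");p,d,P=z["p"],z["d"],z["P"]
    m=orange(p).astype(np.uint8)
    k,l,st,ce=cv2.connectedComponentsWithStats(m)
    for i in range(1,k):
        if st[i,4]>8: 
            X=P[l==i]; print(n,np.round(ce[i]),st[i,4],np.round(np.nanmean(X,0)),np.round(np.nanpercentile(X[:,2],[5,95])), [p[l==i].mean(0).round()])
    hsv=cv2.cvtColor(p,cv2.COLOR_RGB2HSV)
    # knob: top height 116, ribs
    Xc=P[...,:2]
    near=np.hypot(P[...,0]-565,P[...,1]+22)<40
    kn=near&(P[...,2]>108)&(P[...,2]<125)
    print("knob",kn.sum(),np.nanmean(P[kn],0))
    # brass
    h,s,v=cv2.split(hsv); b=(h>=14)&(h<28)&(s>130)&(v>80)&(np.hypot(P[...,0]-565,P[...,1]+22)<170)
    print("brass",b.sum(),np.nanmean(P[b],0) if b.any() else 0)
    # dark rim at z 60..70: fit circle
    r=(v<70)&(np.abs(P[...,2]-66)<8)&(np.abs(np.hypot(P[...,0]-565,P[...,1]+22)-130)<20)
    Q=P[r]; print("rim",r.sum(),fitcircle(Q),np.nanmean(Q,0))
    for nm,mm in(("green",(h>40)&(h<85)&(s>100)),("blue",(h>100)&(h<130)&(s>120))):
        mm=mm&(P[...,2]>100)&(P[...,2]<160)&(np.hypot(P[...,0]-565,P[...,1]+22)<170)
        print(nm,mm.sum(),np.nanmean(P[mm],0))
z=np.load("top0.npz")["p"][...,::-1]
cv2.imwrite("pics/crop.png",cv2.resize(np.hstack([z[190:260,110:180],z[140:260,180:340][25:95,:]][:1]),(560,560),interpolation=cv2.INTER_CUBIC))
E
```

```text
top [  8. 115.] 125 [874. 824. 109.] [105. 114.] [array([101.,  14.,  11.])]
top [ 28. 140.] 142 [782. 749. 110.] [105. 114.] [array([102.,  14.,  11.])]
top [247. 167.] 34 [667. -22.  85.] [62. 92.] [array([111.,  56.,  23.])]
top [127. 186.] 10 [617. 416.  49.] [46. 52.] [array([104.,  51.,  20.])]
top [128. 197.] 11 [575. 413.  45.] [42. 48.] [array([104.,  41.,   7.])]
top [ 52. 215.] 1097 [516. 686.  46.] [41. 52.] [array([128.,  59.,  20.])]
top [151. 207.] 35 [534. 321.  82.] [78. 85.] [array([134.,  67.,  23.])]
knob 105 [551.56963278 -32.75498302 114.89726183]
brass 85 [420.78998465 -40.84279474  72.98750978]
rim 198 (array([564.81242534, -21.53468835]), np.float64(138.0105813316939)) [598.62214059  15.50917573  61.16381836]
green 46 [490.48585189  60.83748318 143.31675254]
blue 48 [ 502.49505157 -131.60160664  143.55626797]
scene [389.  28.] 73 [-941.  -45.  183.] [179. 191.] [array([141.,  16.,  15.])]
scene [53. 39.] 19 [  337. -1028.   354.] [331. 372.] [array([136.,  80.,  42.])]
scene [56. 49.] 16 [ 386. -961.  345.] [314. 368.] [array([103.,  55.,  19.])]
scene [55. 5
[... 391 characters left out ...]
[241. 228.] 82 [666. -24.  82.] [74. 89.] [array([141.,  70.,  24.])]
scene [366. 242.] 69 [540. 323.  76.] [62. 84.] [array([166.,  76.,  19.])]
scene [481. 295.] 1640 [546. 658.  38.] [11. 50.] [array([161.,  72.,  14.])]
scene [406. 295.] 490 [636. 478.  29.] [10. 48.] [array([114.,  53.,  14.])]
scene [508. 362.] 124 [796. 731. 109.] [105. 112.] [array([150.,  14.,  13.])]
knob 100 [557.85722725 -29.99098433 114.08015593]
brass 24 [443.82597386 -25.91707031  73.64690853]
rim 115 (array([564.55305124, -23.94593163]), np.float64(135.52755718671818)) [625.9586806   13.3008647   60.70794854]
green 58 [498.10888223  64.1005047  138.2814587 ]
blue 42 [ 511.52373142 -126.26756423  137.70239412]
```

View pics/crop.png

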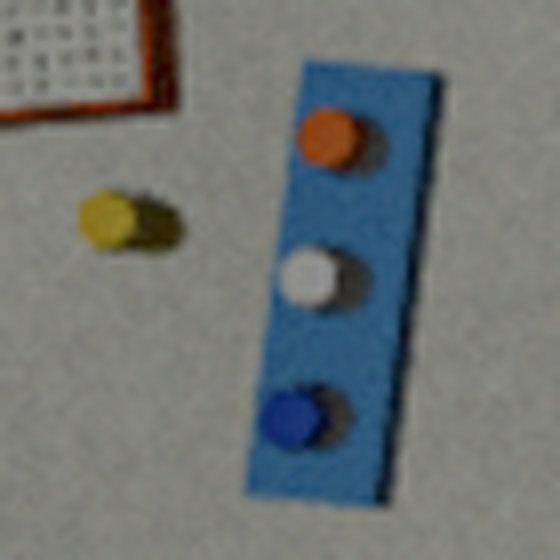

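The crop shows the orange cap at (330,138) in the blue rack, with white and blue below it and the yellow look-alike outside at (108,220). The choice holds.

```bash
python3 -m creep '{"slide":[[2.4,5.3,0.5],[2.4,5.3,0.5],[2.4,5.3,0.5],[2.4,5.3,0.5],[2.4,5.3,0.5],[2.4,5.3,0.5],[2.4,5.3,0],[2.4,5.3,0]],"turn":[-0.021,-0.021,-0.021,-0.021,-0.021,-0.021,-0.021,-0.021],"claw":[1,1,1,1,1,1,1,1]}'
python3 -m creep '{"slide":[[2.4,5.3,0],[2.4,5.3,0],[2.4,5.3,0],[2.4,5.3,0],[2.4,5.3,0],[2.4,5.3,0],[2.4,5.3,0],[2.4,5.3,0]],"turn":[-0.021,-0.021,-0.021,-0.021,-0.021,-0.021,-0.021,-0.021],"claw":[1,1,1,1,1,1,1,1]}'
python3 -m creep '{"slide":[[0,0,0]],"turn":[0],"claw":[1]}'
python3 - <<'E'
from h import *
p,d,c=snap("wrist"); P=pts(d,c); print(c["pose"])
cv2.imwrite("pics/w1.png",p[...,::-1]); np.savez("w1.npz",p=p,d=d,P=P)
k,l,st,ce=cv2.connectedComponentsWithStats(orange(p).astype(np.uint8))
for i in range(1,k):
    if st[i,4]>20: X=P[l==i]; X=X[X[:,2]>np.nanpercentile(X[:,2],95)-4]; print(ce[i],st[i,4],np.nanmean(X,0),(np.nanmax(X,0)+np.nanmin(X,0))/2)
E
```

```text
clock: 2.4
eef_pos: [339.8, -103.9, 435.0]
eef_rot: [3.141, -0.001, 0.103]
wrist_force: [0.4, -0.4, -0.7]
finger_gap: 94.0
finger_force: 0.0
clock: 3.4
eef_pos: [532.1, 320.1, 434.6]
eef_rot: [-3.141, -0.0, -0.065]
wrist_force: [0.3, -0.3, -0.2]
finger_gap: 93.8
finger_force: 0.0
clock: 3.52
eef_pos: [532.2, 321.0, 432.6]
eef_rot: [3.141, 0.002, -0.062]
wrist_force: [-0.1, -1.5, -0.4]
finger_gap: 94.3
finger_force: 0.0
[[-6.13308637e-02  9.63786980e-01  2.59524916e-01  6.06449349e+02]
 [-9.98115878e-01 -5.96887068e-02 -1.42110069e-02  3.15872317e+02]
 [ 1.79432316e-03 -2.59907512e-01  9.65631848e-01  4.12371623e+02]
 [ 0.00000000e+00  0.00000000e+00  0.00000000e+00  1.00000000e+00]]
[178.45454545 118.86363636] 22 [601.92989221 413.67293216  46.6693108 ] [602.31586283 413.56066966  46.82997647]
[427.18367347 134.2244898 ] 49 [569.08599515 130.49184672  86.29228969] [569.24449555 130.17838521  86.4386125 ]
[ 37.80502119 191.43430062] 3067 [520.11923059 610.55541271  44.80045565] [520.40201255 623.26236296  64.16296912]
[256.77083333 173.85416667] 144 [534.80950812 321.73476286  80.98683403] [535.63977065 320.70489668  80.92179968]
```

View pics/w1.png

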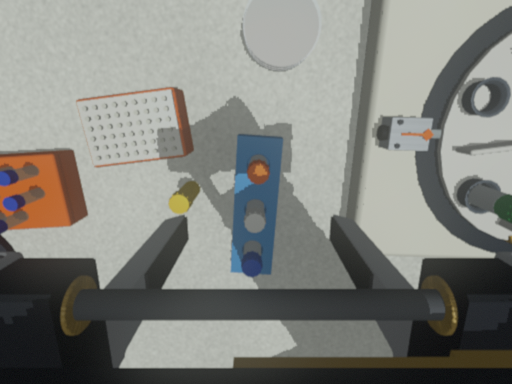

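The wrist view shows the orange cap at (257,172), at the far end of the blue rack below the gripper, with its top at z 81 as expected. The yellow look-alike is at (180,203). I'll descend on the orange cap.

```bash
python3 -m creep '{"slide":[[0.3,0,-4],[0,0,-4],[0,0,-4],[0,0,-3],[0,0,-2],[0,0,-1.5],[0,0,0],[0,0,0]],"turn":[0,0,0,0,0,0,0,0],"claw":[0.6,0.6,0.6,0.6,0.6,0.6,0.6,0.6]}' 15
python3 -m creep '{"slide":[[0,0,0],[0,0,0],[0,0,0],[0,0,0],[0,0,0],[0,0,0]],"turn":[0,0,0,0,0,0],"claw":[0.2,0.2,0.2,0.2,0.2,0.2]}' 15
```

```text
clock: 4.58
eef_pos: [534.9, 318.2, 250.7]
eef_rot: [-3.141, -0.001, -0.064]
wrist_force: [-0.4, 0.3, 0.4]
finger_gap: 56.3
finger_force: 0.0
clock: 5.32
eef_pos: [534.7, 318.2, 249.7]
eef_rot: [-3.142, -0.0, -0.064]
wrist_force: [-0.0, -0.2, 0.0]
finger_gap: 26.3
finger_force: 15.0
```

```bash
python3 -m creep '{"slide":[[0,0,3],[0,0,5],[0,0,5],[0,0,4],[0,-1,1],[1,-4,0],[1,-5,0],[1,-5,0]],"turn":[0,0,0,0,0,0,0,0],"claw":[0.2,0.2,0.2,0.2,0.2,0.2,0.2,0.2]}'
python3 -m creep '{"slide":[[1,-5,0],[1,-5,0],[1,-4,0],[0,0,0],[0,0,0]],"turn":[0,0,0,0,0],"claw":[0.2,0.2,0.2,0.2,0.2]}'
cat > m.py <<'E'
from h import *
import sys
n=sys.argv[1]
print(manip.read_state()["eef_pos"],manip.read_state()["eef_rot"])
p,d,c=snap("wrist"); P=pts(d,c); 
cv2.imwrite(f"pics/{n}.png",p[...,::-1]); np.savez(f"{n}.npz",p=p,d=d,P=P,T=c["pose"])
k,l,st,ce=cv2.connectedComponentsWithStats(orange(p).astype(np.uint8))
for i in range(1,k):
    if st[i,4]>20: X=P[l==i]; print(ce[i].round(),st[i,4],np.nanmean(X,0).round(1),np.nanmin(X,0).round(1),np.nanmax(X,0).round(1))
h,s,v=cv2.split(cv2.cvtColor(p,cv2.COLOR_RGB2HSV))
near=np.hypot(P[...,0]-553,P[...,1]+33)
kn=(near<40)&(P[...,2]>110)&(P[...,2]<122)
print("knob",kn.sum(),P[kn].mean(0).round(1),P[kn].min(0).round(1),P[kn].max(0).round(1)) if kn.any() else 0
b=(h>=14)&(h<28)&(s>130)&(v>80)&(near<170); print("brass",b.sum(),np.nanmean(P[b],0).round(1) if b.any() else 0)
E
python3 m.py w2
```

```text
clock: 6.32
eef_pos: [564.7, 166.3, 428.0]
eef_rot: [3.141, 0.002, -0.064]
wrist_force: [0.2, 0.3, -0.1]
finger_gap: 26.0
finger_force: 15.0
clock: 6.95
eef_pos: [594.5, 28.4, 428.6]
eef_rot: [-3.142, 0.002, -0.064]
wrist_force: [-0.2, 0.0, -0.2]
finger_gap: 25.7
finger_force: 15.0
[594.49795398  28.36296865 428.59461667] [-3.14152506e+00  1.59493372e-03 -6.43986051e-02]
[259. 246.] 1464 [595.8  27.4 260. ] [582.4  14.9 248.5] [607.4  40.4 262.3]
knob 1047 [555.7 -32.6 114.6] [535.  -52.4 110. ] [574.6 -13.4 117.4]
brass 33 [617.6  39.  347.9]
```

View pics/w2.png

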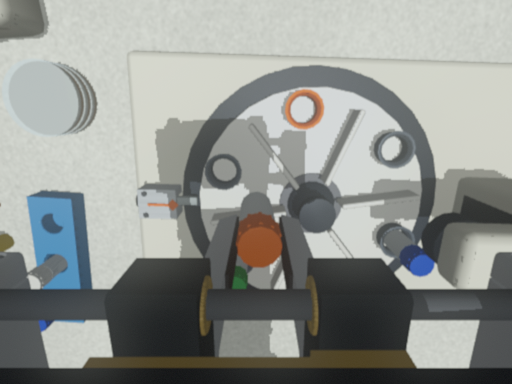

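The view shows the orange pocket, empty, at (303,109), the hub at (313,205), the latch pin at (190,200) and the held tube at (259,240).

Run:
```python
from h import *
z=np.load("w2.npz");p,d,P=z["p"],z["d"],z["P"]
h,s,v=cv2.split(cv2.cvtColor(p,cv2.COLOR_RGB2HSV))
print(p[95:125:3,303].tolist())
m=((h<16)&(s>110)&(v>60)); m[:80]=0;m[140:]=0;m[:,:270]=0;m[:,340:]=0
X=P[m]; X=X[np.isfinite(X[:,0])]; print(len(X),np.percentile(X[:,2],[5,50,95]),X.mean(0),X.min(0),X.max(0))
t=X[(X[:,2]>84)&(X[:,2]<94)]; print("sleeve top",len(t),fitcircle(t),(t.max(0)+t.min(0))/2)
def circ_top(z0,m):  # intersect rays with plane z0 for the outer outline
    T=z["T"];K=np.array(manip.calibration("wrist")["intrinsics"])
    cs,_=cv2.findContours(m.astype(np.uint8),cv2.RETR_EXTERNAL,cv2.CHAIN_APPROX_NONE); c=max(cs,key=cv2.contourArea)[:,0].astype(float)
    r=np.c_[(c[:,0]-K[0,2])/K[0,0],-(c[:,1]-K[1,2])/K[1,1],-np.ones(len(c))]@T[:3,:3].T
    return T[:3,3]+r*((z0-T[2,3])/r[:,2])[:,None]
print("outer@88",fitcircle(circ_top(88,m)))
# tray rim: dark annulus
A=P
for z0 in (None,):
    near=np.hypot(P[...,0]-555,P[...,1]+33)
    r=(near>118)&(near<150)&(abs(P[...,2]-66)<6)&(v<110); Q=P[r]
    # outer edge per angle
    a=np.arctan2(Q[:,1]+33,Q[:,0]-555); R=np.hypot(Q[:,1]+33,Q[:,0]-555)
    E=[]
    for b in np.arange(-3.14,3.14,.05):
        k=(a>b)&(a<b+.05)
        if k.sum()>8: E.append(Q[k][np.argsort(R[k])[int(.97*k.sum())]])
    E=np.array(E); print("rim",len(E),fitcircle(E),E[:,2].mean())
# latch block: top z 85
L=(abs(P[...,2]-84)<5)&(P[...,1]>110)&(P[...,1]<190)&(abs(P[...,0]-555)<60); print("block",L.sum(),P[L].mean(0),P[L].min(0),P[L].max(0))
# ribs z~96
rb=(abs(P[...,2]-95)<4)&(near>45)&(near<118); a=np.degrees(np.arctan2(P[rb][:,1]+33,P[rb][:,0]-555)); print(np.histogram(a,np.arange(-180,181,5))[0])
```

```text
[[159, 120, 105], [213, 216, 217], [212, 215, 215], [211, 215, 215], [212, 215, 215], [212, 216, 216], [212, 215, 215], [212, 216, 216], [213, 216, 216], [163, 158, 154]]
515 [83.75743508 87.09636114 88.80106231] [667.12989933 -27.0380409   86.77166905] [646.84810512 -45.03620345  82.17306644] [686.21396736  -6.20095661  90.48372428]
sleeve top 481 (array([666.65173005, -25.43117377]), np.float64(17.828277975855205)) [666.53103624 -25.61858003  87.24415347]
outer@88 (array([666.73020726, -25.53560494]), np.float64(19.51134141125506))
rim 1 (array([286.14344558,  57.41945963]), np.float64(291.8481039741507)) 64.84416118684362
block 1187 [571.34149102 147.76788343  84.83688015] [551.36742217 123.50917652  79.04591745] [589.85300178 172.01069158  87.97951655]
[  0   0   0   0   0   1  84  33   0   0   0  10  27  51   1   0   0   0
 261 126   0   0   0   0   0   0   0   0   0   0 302 143   0   0   0   0
   0   0   0   0   0   0 299  75   0   0   0   0   0   0   0   0   0   0
  48   1   0   0   0   5   0   3   0   0   0   0  97   5   0   0   0   0]
```

```bash
python3 -m creep '{"slide":[[2,-1.5,0],[3,-2.3,-1],[2.2,-1.5,-2],[0,0,-3],[0,0,-2.4],[0,0,0],[0,0,0]],"turn":[0,0,0,0,0,0,0],"claw":[0.2,0.2,0.2,0.2,0.2,0.2,0.2]}'
python3 - <<'E'
from h import *
for n in("scene",):
    p,d,c=snap(n); q=proj([667,-25,100],c).astype(int); print(q)
    cv2.imwrite("pics/s2.png",cv2.resize(p[q[1]-40:q[1]+40,q[0]-40:q[0]+40,::-1],(560,560),interpolation=cv2.INTER_CUBIC))
s=manip.read_state(); print(s["eef_pos"],s["wrist_force"])
p,d,c=snap("wrist"); cv2.imwrite("pics/w3.png",p[...,::-1]); np.savez("w3.npz",p=p,d=d,P=pts(d,c),T=c["pose"])
E
```

```text
clock: 7.88
eef_pos: [666.7, -24.1, 346.9]
eef_rot: [-3.142, -0.001, -0.063]
wrist_force: [-1.3, 0.3, 0.1]
finger_gap: 25.8
finger_force: 15.0
[240 223]
[666.72438282 -24.2579179  347.14210796] [-0.60346459  0.30741935 -0.89142418]
```

View pics/w3.png

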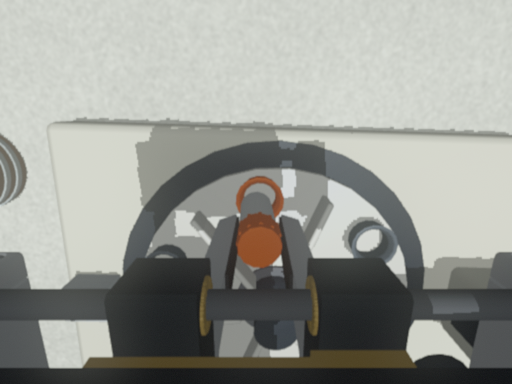

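View pics/s2.png

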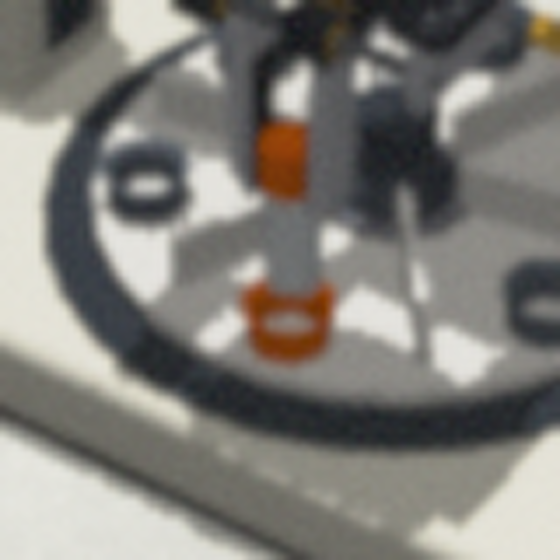

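Both pictures show the tube foot just above the orange sleeve, centred to about a millimetre (wrist: sleeve (260,197), tube column 257). I'll lower it.

```bash
python3 -m creep '{"slide":[[0,-0.1,-0.8],[0,0,-0.8],[0,0,-0.5],[0,0,0]],"turn":[0,0,0,0],"claw":[0.2,0.2,0.2,0.2]}'
python3 -m creep '{"slide":[[0,0,-0.5],[0,0,-0.5],[0,0,-0.2],[0,0,0]],"turn":[0,0,0,0],"claw":[0.2,0.2,0.2,0.2]}'
```

```text
clock: 8.48
eef_pos: [666.6, -25.8, 324.0]
eef_rot: [-3.142, 0.001, -0.064]
wrist_force: [-0.6, -0.4, -1.1]
finger_gap: 25.6
finger_force: 15.0
clock: 8.98
eef_pos: [666.6, -25.8, 312.5]
eef_rot: [-3.142, 0.0, -0.064]
wrist_force: [0.7, -0.8, 0.1]
finger_gap: 25.9
finger_force: 15.0
```

```bash
python3 -m creep '{"slide":[[0,0,-0.1],[0,0,0]],"turn":[0,0],"claw":[0.2,0.2]}'
python3 -m creep '{"slide":[[0,0,0],[0,0,0],[0,0,0]],"turn":[0,0,0],"claw":[0.45,0.45,0.45]}'
python3 -m creep '{"slide":[[0,0,3],[0,0,5],[0,0,4],[0,0,0]],"turn":[0,0,0,0],"claw":[0.5,0.5,0.5,0.5]}'
python3 - <<'E'
from h import *
p,d,c=snap("scene"); P=pts(d,c); pw,dw,cw=snap("wrist"); W=pts(dw,cw)
for nm,pp,X in(("scene",p,P),("wrist",pw,W)):
    m=orange(pp)&(np.hypot(X[...,0]-667,X[...,1]+25)<40)&(X[...,2]<170); Q=X[m]
    print(nm,m.sum(),np.nanpercentile(Q[:,2],[2,50,98]).round(1)); t=Q[Q[:,2]>138]
    if len(t): print("cap",len(t),t.mean(0).round(1),t.min(0).round(1),t.max(0).round(1))
np.savez("w4.npz",p=pw,d=dw,P=W,T=cw["pose"])
q=proj([600,-30,90],c).astype(int)
cv2.imwrite("pics/s4.png",np.hstack([cv2.resize(p[q[1]-60:q[1]+60,q[0]-60:q[0]+60,::-1],(400,400),interpolation=cv2.INTER_CUBIC),cv2.resize(pw[...,::-1],(400,400))]))
E
```

```text
clock: 9.22
eef_pos: [666.7, -25.8, 311.8]
eef_rot: [-3.142, -0.0, -0.064]
wrist_force: [-0.1, 0.3, 0.3]
finger_gap: 26.2
finger_force: 15.0
clock: 9.6
eef_pos: [666.6, -25.8, 311.7]
eef_rot: [3.142, 0.0, -0.064]
wrist_force: [-0.5, 0.3, 0.2]
finger_gap: 42.1
finger_force: 0.0
clock: 10.1
eef_pos: [666.4, -25.7, 435.4]
eef_rot: [3.141, -0.006, -0.064]
wrist_force: [-0.0, -0.2, -0.5]
finger_gap: 46.9
finger_force: 0.0
scene 107 [ 75.  128.9 145.1]
cap 40 [670.6 -19.4 142.7] [657.  -31.1 138.2] [682.2  -9.2 147.4]
wrist 23 [ 87.   87.9 118.9]
cap 1 [677.9 -22.  142.4] [677.9 -22.  142.4] [677.9 -22.  142.4]
```

View pics/s4.png

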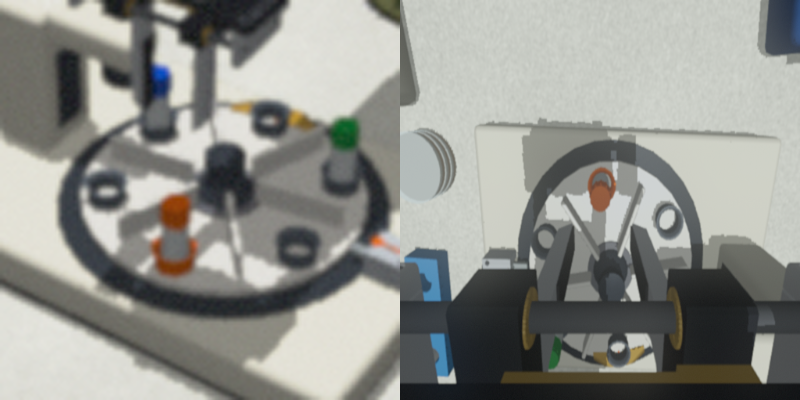

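The tube stands upright in the orange sleeve, with its cap top near z 143 = 68+75, and it is released. Next I push the rib at about 154° world angle from its counter-clockwise side, next to the empty pocket, with closed fingers. I'm moving there now.

```bash
python3 -m creep '{"slide":[[-1.5,0,0],[-3,0.1,0],[-3,0.1,0],[-3,0,0],[-3,0.1,0],[-3,0,0],[-2.4,0,0],[0,0,0]],"turn":[0.168,0.168,0.168,0.168,0.168,0.168,0.168,0],"claw":[0.3,0,0,0,0,0,0,0]}'
python3 - <<'E'
from h import *
ax=np.array([554.8,-32.8]); 
s=manip.read_state(); print(s["eef_pos"],s["eef_rot"][2])
p,d,c=snap("wrist"); P=pts(d,c); np.savez("w5.npz",p=p,d=d,P=P,T=c["pose"])
near=np.hypot(P[...,0]-ax[0],P[...,1]-ax[1])
a=np.degrees(np.arctan2(P[...,1]-ax[1],P[...,0]-ax[0]))%360
rb=(abs(P[...,2]-95)<4)&(near>45)&(near<116)
for c0 in(33.7,93.7,153.7,213.7,273.7,333.7):
    k=rb&(abs(a-c0)<7); print(c0,k.sum(),np.median(a[k]) if k.any() else 0)
p,d,c=snap("top"); P=pts(d,c); a=np.degrees(np.arctan2(P[...,1]-ax[1],P[...,0]-ax[0]))%360
for nm in(0,):
    def row(al,yaw=None): return ax+74.8*np.array([np.cos(np.radians(al)),np.sin(np.radians(al))])
    print("start tgt",ax+78.1*np.array([np.cos(np.radians(172.4)),np.sin(np.radians(172.4))]))
    al=172.4; pos=None
E
```

```text
clock: 11.2
eef_pos: [476.9, -22.8, 430.9]
eef_rot: [-3.14, 0.0, 1.112]
wrist_force: [1.4, 0.8, 0.6]
finger_gap: 0.7
finger_force: 0.0
[476.88139351 -22.78850423 430.92906319] 1.111552192842713
33.7 473 34.09858983668642
93.7 443 94.06228811355842
153.7 390 153.65738965990823
213.7 265 213.24957945229409
273.7 319 273.333973212109
333.7 389 333.89491621191553
start tgt [477.38606631 -22.47077592]
```

```bash
python3 -m creep '{"slide":[[0,0,-4],[0,0,-5],[0,0,-4],[0,0,-2.4],[0,0,0]],"turn":[0,0,0,0,0],"claw":[0,0,0,0,0]}'
cat > rows.py <<'E'
import sys,json,numpy as np
from cell import manip
ax=np.array([554.8,-32.8]); R=74.8
s=manip.read_state(); p0=np.array(s["eef_pos"][:2]) if len(sys.argv)<4 else np.array(json.loads(sys.argv[3]))
st=float(sys.argv[1]); n=int(sys.argv[2]); v=p0-ax
al=np.degrees(np.arctan2(v[1],v[0])); print("alpha",round(al%360,2),"r",round(np.hypot(*v),1),"yaw",round(np.degrees(s["eef_rot"][2]),1),"z",s["eef_pos"][2].round(1),"F",s["wrist_force"].round(1),s["clock"])
for k in range(0,n,8):
    L=[]
    for _ in range(min(8,n-k)):
        al-=st; t=ax+R*np.array([np.cos(np.radians(al)),np.sin(np.radians(al))]); dlt=np.round((t-p0)/10,2); p0=p0+dlt*10; L.append([*dlt.tolist(),0])
    print(round(al%360,2),json.dumps(L))
E
python3 rows.py 2.5 32
```

```text
clock: 11.92
eef_pos: [477.9, -22.8, 275.8]
eef_rot: [-3.138, 0.001, 1.11]
wrist_force: [0.3, -0.7, 0.3]
finger_gap: 0.4
finger_force: 0.0
alpha 172.57 r 77.5 yaw 63.6 z 275.8 F [ 0.3 -0.7  0.3] 11.925
152.57 [[0.32, 0.29, 0], [0.06, 0.32, 0], [0.08, 0.31, 0], [0.09, 0.32, 0], [0.11, 0.31, 0], [0.11, 0.3, 0], [0.14, 0.3, 0], [0.14, 0.29, 0]]
132.57 [[0.16, 0.29, 0], [0.17, 0.28, 0], [0.18, 0.27, 0], [0.19, 0.26, 0], [0.2, 0.26, 0], [0.22, 0.24, 0], [0.22, 0.24, 0], [0.24, 0.23, 0]]
112.57 [[0.24, 0.21, 0], [0.26, 0.21, 0], [0.26, 0.19, 0], [0.27, 0.18, 0], [0.28, 0.17, 0], [0.29, 0.16, 0], [0.29, 0.14, 0], [0.3, 0.13, 0]]
92.57 [[0.3, 0.12, 0], [0.31, 0.11, 0], [0.31, 0.09, 0], [0.32, 0.08, 0], [0.32, 0.06, 0], [0.32, 0.05, 0], [0.33, 0.04, 0], [0.32, 0.02, 0]]
```

```bash
python3 -m creep '{"slide":[[0.32,0.29,0],[0.06,0.32,0],[0.08,0.31,0],[0.09,0.32,0],[0.11,0.31,0],[0.11,0.3,0],[0.14,0.3,0],[0.14,0.29,0]],"turn":[0,0,0,-0.02,-0.044,-0.044,-0.044,-0.044],"claw":[0,0,0,0,0,0,0,0]}'
python3 -m creep '{"slide":[[0.16,0.29,0],[0.17,0.28,0],[0.18,0.27,0],[0.19,0.26,0],[0.2,0.26,0],[0.22,0.24,0],[0.22,0.24,0],[0.24,0.23,0]],"turn":[-0.044,-0.044,-0.044,-0.044,-0.044,-0.044,-0.044,-0.044],"claw":[0,0,0,0,0,0,0,0]}'
cat > look.py <<'E'
from h import *
import sys
ax=np.array([554.8,-32.8])
p,d,c=snap("wrist"); P=pts(d,c)
near=np.hypot(P[...,0]-ax[0],P[...,1]-ax[1]); a=np.degrees(np.arctan2(P[...,1]-ax[1],P[...,0]-ax[0]))%360
rb=(abs(P[...,2]-95)<4)&(near>60)&(near<116)
ph=a[rb]%60; z=np.exp(1j*np.radians(ph*6)); g=np.degrees(np.angle(z.mean()))/6%60
k=abs((ph-g+30)%60-30)<4; print("ribs mod60",round(g+np.median((ph[k]-g+30)%60-30),2),rb.sum())
cv2.imwrite(f"pics/{sys.argv[1]}.png",p[...,::-1]); np.savez(sys.argv[1]+".npz",p=p,d=d,P=P)
E
python3 look.py w6; python3 rows.py 2.5 16
```

```text
clock: 12.92
eef_pos: [488.2, 1.8, 277.8]
eef_rot: [3.142, 0.0, 0.914]
wrist_force: [-0.3, -0.6, -0.1]
finger_gap: 0.8
finger_force: 0.5
clock: 13.92
eef_pos: [503.9, 22.5, 277.8]
eef_rot: [-3.141, 0.0, 0.562]
wrist_force: [-1.3, -0.4, 0.5]
finger_gap: 0.5
finger_force: 0.5
ribs mod60 3.79 5131
alpha 132.37 r 75.1 yaw 32.1 z 277.8 F [ 0.1 -0.3 -0.4] 13.975
112.37 [[0.27, 0.19, 0], [0.25, 0.2, 0], [0.27, 0.2, 0], [0.27, 0.18, 0], [0.28, 0.17, 0], [0.28, 0.15, 0], [0.3, 0.15, 0], [0.3, 0.13, 0]]
92.37 [[0.3, 0.11, 0], [0.31, 0.11, 0], [0.31, 0.09, 0], [0.32, 0.08, 0], [0.32, 0.06, 0], [0.32, 0.05, 0], [0.33, 0.03, 0], [0.32, 0.02, 0]]
```

```bash
python3 -m creep '{"slide":[[0.25,0.2,0],[0.25,0.2,0],[0.27,0.2,0],[0.27,0.18,0],[0.28,0.17,0],[0.28,0.15,0],[0.3,0.15,0],[0.3,0.13,0]],"turn":[-0.04,-0.042,-0.044,-0.044,-0.044,-0.044,-0.044,-0.044],"claw":[0,0,0,0,0,0,0,0]}'
python3 rows.py 2 10
```

```text
clock: 14.98
eef_pos: [525.9, 36.3, 277.7]
eef_rot: [-3.141, 0.0, 0.216]
wrist_force: [-1.2, 0.4, 1.1]
finger_gap: 0.9
finger_force: 0.5
alpha 112.68 r 74.9 yaw 12.4 z 277.7 F [-1.2  0.4  1.1] 14.975
96.68 [[0.25, 0.09, 0], [0.24, 0.09, 0], [0.25, 0.08, 0], [0.25, 0.07, 0], [0.26, 0.06, 0], [0.25, 0.05, 0], [0.26, 0.04, 0], [0.26, 0.04, 0]]
92.68 [[0.26, 0.03, 0], [0.26, 0.01, 0]]
```

```bash
python3 look.py w7; python3 rows.py 1.5 8
```

```text
ribs mod60 43.82 5120
alpha 112.47 r 74.8 yaw 12.3 z 277.7 F [ 0.2 -0.9  0.5] 15.025
100.47 [[0.18, 0.07, 0], [0.19, 0.07, 0], [0.18, 0.06, 0], [0.19, 0.06, 0], [0.19, 0.05, 0], [0.19, 0.05, 0], [0.19, 0.04, 0], [0.19, 0.04, 0]]
```

Contact is steady with no coasting (rib at 103.8°). I'll go on a bit slower, then measure the notch against the latch.

```bash
python3 -m creep '{"slide":[[0.25,0.09,0],[0.24,0.09,0],[0.25,0.08,0],[0.25,0.07,0],[0.26,0.06,0],[0.25,0.05,0],[0.26,0.04,0],[0.26,0.04,0]],"turn":[-0.034,-0.035,-0.035,-0.035,-0.035,-0.035,-0.035,-0.035],"claw":[0,0,0,0,0,0,0,0]}'
python3 -m creep '{"slide":[[0.2,0.02,0],[0.2,0.01,0],[0.2,0.01,0],[0.1,0,0]],"turn":[-0.028,-0.028,-0.028,-0.014],"claw":[0,0,0,0]}'
python3 look.py w8; python3 rows.py 1 16
```

```text
clock: 16.02
eef_pos: [546.3, 41.3, 277.6]
eef_rot: [3.142, 0.0, -0.064]
wrist_force: [-1.0, 0.9, -0.0]
finger_gap: 0.4
finger_force: 0.5
clock: 16.52
eef_pos: [553.3, 41.7, 277.6]
eef_rot: [3.142, -0.0, -0.16]
wrist_force: [-0.8, 1.0, -0.3]
finger_gap: 0.3
finger_force: 0.4
ribs mod60 22.11 5163
alpha 91.13 r 74.5 yaw -9.2 z 277.7 F [-0.4  0.8 -0.3] 16.575
83.13 [[0.13, 0.03, 0], [0.13, 0.0, 0], [0.13, -0.0, 0], [0.13, -0.01, 0], [0.13, -0.0, 0], [0.13, -0.01, 0], [0.13, -0.02, 0], [0.13, -0.01, 0]]
75.13 [[0.13, -0.02, 0], [0.13, -0.02, 0], [0.13, -0.02, 0], [0.13, -0.02, 0], [0.13, -0.03, 0], [0.12, -0.03, 0], [0.13, -0.03, 0], [0.13, -0.03, 0]]
```

View pics/w8.png

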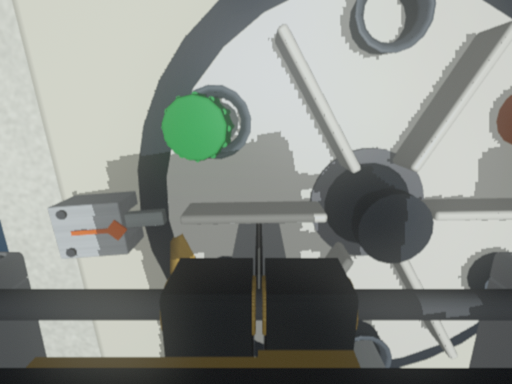

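The leading brass lug (180,255) is just short of the latch pin (145,217), and green is clear. I'll measure the pin direction and work out the remaining angle.

Run:
```python
from h import *
ax=np.array([554.8,-32.8]); z=np.load("w8.npz"); P=z["P"];p=z["p"]
r=np.hypot(P[...,0]-ax[0],P[...,1]-ax[1]);a=np.degrees(np.arctan2(P[...,1]-ax[1],P[...,0]-ax[0]))
for lo,hi in((140,148),(148,158),(162,175),(175,188),(188,202)):
    k=(P[...,2]>(70 if hi<160 else 80))&(P[...,2]<90)&(r>lo)&(r<hi)&(abs(a-88)<15)
    if k.any(): print(lo,hi,k.sum(),np.percentile(a[k],[3,50,97]).round(2),np.median(P[k],0).round(1))
k=orange(p)&(abs(a-88)<12)&(r>150)&(r<215); print("mark",k.sum(),np.median(a[k]),P[k].mean(0))
```

```text
140 148 124 [ 83.25  86.51 101.3 ] [563.6 108.4  70.8]
148 158 92 [83.36 84.94 86.59] [568.4 119.6  70.4]
162 175 1086 [79.   84.43 90.65] [571.1 134.6  85. ]
175 188 1091 [79.49 84.61 90.31] [571.9 147.7  84.9]
188 202 1154 [79.86 84.61 89.92] [573.1 160.7  84.9]
mark 81 84.9578085986737 [570.42116313 142.11454848  85.90592622]
```

```bash
python3 -m creep '{"slide":[[0.13,0.02,0],[0.13,0,0],[0.13,0,0],[0.13,-0.01,0],[0.13,0,0],[0.13,-0.01,0],[0.13,-0.02,0],[0.13,-0.01,0]],"turn":[-0.015,-0.017,-0.017,-0.017,-0.018,-0.018,-0.018,-0.018],"claw":[0,0,0,0,0,0,0,0]}'
python3 rows.py 0.7 24
```

```text
clock: 17.58
eef_pos: [563.6, 41.4, 277.6]
eef_rot: [-3.142, 0.0, -0.298]
wrist_force: [-1.7, 0.7, 1.3]
finger_gap: 0.7
finger_force: 1.2
alpha 83.22 r 74.7 yaw -17.1 z 277.6 F [-1.7  0.7  1.3] 17.575
77.62 [[0.09, -0.01, 0], [0.09, -0.01, 0], [0.09, -0.01, 0], [0.09, -0.02, 0], [0.09, -0.01, 0], [0.09, -0.02, 0], [0.09, -0.02, 0], [0.09, -0.02, 0]]
72.02 [[0.09, -0.02, 0], [0.09, -0.02, 0], [0.09, -0.02, 0], [0.09, -0.02, 0], [0.08, -0.03, 0], [0.09, -0.02, 0], [0.09, -0.03, 0], [0.09, -0.03, 0]]
66.42 [[0.08, -0.03, 0], [0.09, -0.03, 0], [0.09, -0.03, 0], [0.08, -0.03, 0], [0.09, -0.03, 0], [0.08, -0.04, 0], [0.09, -0.03, 0], [0.08, -0.04, 0]]
```

```bash
python3 -m creep '{"slide":[[0.09,-0.01,0],[0.09,-0.01,0],[0.09,-0.01,0],[0.09,-0.02,0],[0.09,-0.01,0],[0.09,-0.02,0],[0.09,-0.02,0],[0.09,-0.02,0]],"turn":[-0.012,-0.012,-0.012,-0.012,-0.012,-0.012,-0.012,-0.012],"claw":[0,0,0,0,0,0,0,0]}'
python3 -m creep '{"slide":[[0.09,-0.02,0],[0.09,-0.02,0],[0.09,-0.02,0],[0.09,-0.02,0]],"turn":[-0.012,-0.012,-0.012,-0.012],"claw":[0,0,0,0]}'
python3 look.py w9; python3 rows.py 0.7 16
```

```text
clock: 18.58
eef_pos: [570.8, 40.3, 277.6]
eef_rot: [-3.142, 0.0, -0.394]
wrist_force: [-4.4, 0.7, 1.7]
finger_gap: 0.8
finger_force: 2.0
clock: 19.08
eef_pos: [574.4, 39.3, 277.7]
eef_rot: [3.142, -0.0, -0.442]
wrist_force: [-2.1, 0.8, 0.6]
finger_gap: 0.4
finger_force: 1.2
ribs mod60 5.67 5128
alpha 74.72 r 74.8 yaw -25.4 z 277.6 F [-2.2  0.6  0.9] 19.125
69.12 [[0.09, -0.02, 0], [0.09, -0.03, 0], [0.08, -0.02, 0], [0.09, -0.03, 0], [0.09, -0.03, 0], [0.08, -0.03, 0], [0.09, -0.03, 0], [0.09, -0.03, 0]]
63.52 [[0.08, -0.04, 0], [0.09, -0.03, 0], [0.08, -0.04, 0], [0.08, -0.03, 0], [0.09, -0.04, 0], [0.08, -0.04, 0], [0.08, -0.04, 0], [0.08, -0.04, 0]]
```

The ramp is climbed (about 4.4 N peak, then falling), with about 11° left.

```bash
python3 -m creep '{"slide":[[0.09,-0.02,0],[0.09,-0.03,0],[0.08,-0.02,0],[0.09,-0.03,0],[0.09,-0.03,0],[0.08,-0.03,0],[0.09,-0.03,0],[0.09,-0.03,0]],"turn":[-0.012,-0.012,-0.012,-0.012,-0.012,-0.012,-0.012,-0.012],"claw":[0,0,0,0,0,0,0,0]}'
python3 -m creep '{"slide":[[0.08,-0.04,0],[0.09,-0.03,0],[0.08,-0.04,0]],"turn":[-0.012,-0.012,-0.012],"claw":[0,0,0]}'
python3 look.py w10; python3 rows.py 0.35 16
```

```text
clock: 20.12
eef_pos: [581.4, 37.1, 277.6]
eef_rot: [3.141, 0.0, -0.538]
wrist_force: [-3.2, -0.4, 1.6]
finger_gap: 1.0
finger_force: 1.2
clock: 20.5
eef_pos: [583.9, 36.1, 277.6]
eef_rot: [-3.142, -0.0, -0.574]
wrist_force: [-3.0, 0.7, 0.1]
finger_gap: 0.4
finger_force: 1.1
ribs mod60 57.97 5109
alpha 67.04 r 74.8 yaw -32.9 z 277.6 F [-2.1 -0.3  0.7] 20.55
64.24 [[0.04, -0.02, 0], [0.05, -0.01, 0], [0.04, -0.02, 0], [0.04, -0.02, 0], [0.04, -0.02, 0], [0.04, -0.02, 0], [0.04, -0.02, 0], [0.04, -0.02, 0]]
61.44 [[0.05, -0.02, 0], [0.04, -0.02, 0], [0.04, -0.02, 0], [0.04, -0.02, 0], [0.04, -0.02, 0], [0.04, -0.02, 0], [0.04, -0.02, 0], [0.04, -0.02, 0]]
```

```bash
python3 -m creep '{"slide":[[0.04,-0.02,0],[0.05,-0.01,0],[0.04,-0.02,0],[0.04,-0.02,0]],"turn":[-0.006,-0.006,-0.006,-0.006],"claw":[0,0,0,0]}'
python3 -m creep '{"slide":[[0.04,-0.02,0],[0.04,-0.02,0]],"turn":[-0.006,-0.006],"claw":[0,0]}'
python3 look.py w11; python3 rows.py 0.35 8
```

```text
clock: 21.05
eef_pos: [585.6, 35.4, 277.7]
eef_rot: [-3.142, -0.0, -0.598]
wrist_force: [-2.5, 0.4, 0.2]
finger_gap: 0.4
finger_force: 1.1
clock: 21.3
eef_pos: [586.4, 35.0, 277.7]
eef_rot: [-3.141, -0.0, -0.61]
wrist_force: [-1.8, -1.1, 0.3]
finger_gap: 0.4
finger_force: 0.3
ribs mod60 55.88 5129
alpha 64.95 r 74.8 yaw -34.9 z 277.7 F [-1.4  0.5 -0.6] 21.35
62.15 [[0.04, -0.02, 0], [0.04, -0.02, 0], [0.04, -0.02, 0], [0.04, -0.02, 0], [0.05, -0.02, 0], [0.04, -0.02, 0], [0.04, -0.02, 0], [0.04, -0.02, 0]]
```

```bash
python3 -m creep '{"slide":[[0.04,-0.02,0],[0,0,0]],"turn":[-0.006,0],"claw":[0,0]}'
```

```text
clock: 21.6
eef_pos: [586.8, 34.8, 277.7]
eef_rot: [-3.141, -0.0, -0.615]
wrist_force: [-0.8, -0.5, -0.2]
finger_gap: 0.7
finger_force: 0.0
```

```bash
python3 -m creep '{"slide":[[0.04,-0.02,0],[0,0,0]],"turn":[-0.006,0],"claw":[0,0]}'; python3 look.py w12
```

```text
clock: 21.85
eef_pos: [587.2, 34.6, 277.7]
eef_rot: [-3.141, -0.0, -0.621]
wrist_force: [-0.0, 1.1, 0.3]
finger_gap: 0.7
finger_force: 0.5
ribs mod60 55.19 5136
```

Run:
```python
from h import *
ax=np.array([554.8,-32.8]); e=np.array([np.cos(np.radians(84.7)),np.sin(np.radians(84.7))]); f=np.array([-e[1],e[0]])
for n in("w8","w10","w11","w12"):
    z=np.load(n+".npz"); P=z["P"];p=z["p"]; Q=P[...,:2]-ax; r=Q@e; t=Q@f
    g=[]
    for c in range(128,166,2):
        k=(abs(r-c)<1.2)&(abs(t)<2.5); g.append((int(np.median(p[k].mean(1))) if k.any() else -1, round(float(np.median(P[k][:,2])),0) if k.any() else 0))
    print(n,g)
    h,s,v=cv2.split(cv2.cvtColor(p,cv2.COLOR_RGB2HSV)); b=(h>=12)&(h<28)&(s>90)&(v>50)&(abs(np.hypot(Q[...,0],Q[...,1])-142)<10)
    a=np.degrees(np.arctan2(Q[...,1],Q[...,0]))[b]; print("brass ang",np.histogram(a,np.arange(60,112,2))[0])
    m=orange(p)&(r>150)&(r<215)&(abs(t)<25); print("mark r",np.percentile(r[m],[2,50,98]).round(1))
p=np.load("w12.npz")["p"]; P=np.load("w12.npz")["P"]
k=(np.hypot(P[...,0]-568,P[...,1]-110)<45); v,u=np.where(k); print(u.min(),u.max(),v.min(),v.max())
cv2.imwrite("pics/c12.png",cv2.resize(p[v.min():v.max(),u.min():u.max(),::-1],(600,600),interpolation=cv2.INTER_CUBIC))
```

```text
w8 [(141, 68.0), (141, 68.0), (141, 68.0), (141, 68.0), (131, 68.0), (78, 67.0), (89, 68.0), (109, 70.0), (84, 183.0), (84, 184.0), (109, 70.0), (110, 70.0), (110, 70.0), (111, 70.0), (111, 70.0), (110, 70.0), (98, 81.0), (111, 71.0), (100, 85.0)]
brass ang [ 0  0  0  0  0  0  0  0  0  0  0  0  0  0  0  9 44 52 75 48 20  0  0  0
  0]
mark r [158.5 179.4 191. ]
w10 [(-1, 0), (-1, 0), (-1, 0), (-1, 0), (-1, 0), (-1, 0), (-1, 0), (-1, 0), (-1, 0), (-1, 0), (-1, 0), (-1, 0), (-1, 0), (-1, 0), (-1, 0), (-1, 0), (-1, 0), (-1, 0), (-1, 0)]
brass ang [ 0  0  0 12 46 60 73 46 20  0  0  0  0  0  0  0  0  0  0  0  0  0  0  0
  0]
mark r [163.2 177.1 191. ]
w11 [(-1, 0), (-1, 0), (-1, 0), (-1, 0), (-1, 0), (-1, 0), (-1, 0), (-1, 0), (-1, 0), (-1, 0), (-1, 0), (-1, 0), (-1, 0), (-1, 0), (-1, 0), (-1, 0), (-1, 0), (126, 87.0), (129, 86.0)]
brass ang [ 0  0 18 44 62 69 48 16  0  0  0  0  0  0  0  0  0  0  0  0  0  0  0  0
  0]
mark r [163.7 176.7 191. ]
w12 [(-1, 0), (-1, 0), (-1, 0), (-1, 0), (-1, 0), (-1, 0), (-1, 0), (-1, 0), (-1, 0), (-1, 0), (-1, 0), (-1, 0), (-1, 0), (-1, 0), (-1, 0), (-1, 0), (-1, 0), (-1, 0), (127, 86.0)]
brass ang [ 0  0 27 52 61 70 35  5  0  0  0  0  0  0  0  0  0  0  0  0  0  0  0  0
  0]
mark r [163.5 175.3 191.2]
123 229 237 355
```

View pics/c12.png

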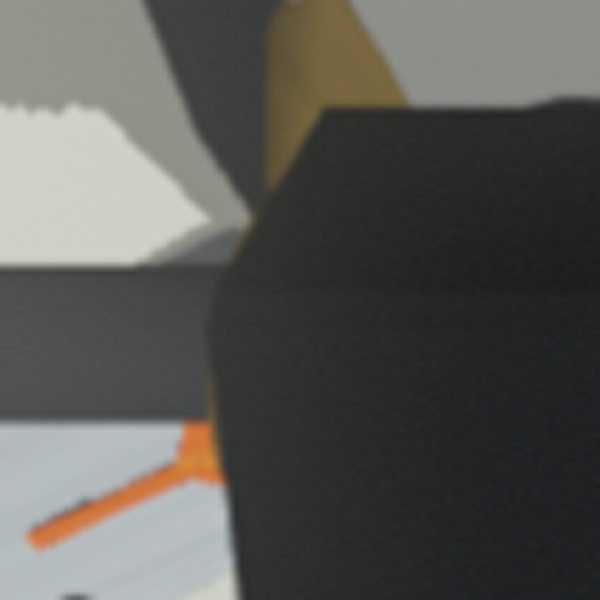

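The gripper hides the pin in this view, so I'll continue in tiny steps and watch the force.

```bash
python3 -m creep '{"slide":[[0.04,-0.02,0],[0,0,0]],"turn":[0,0],"claw":[0,0]}'; python3 look.py w13
```

```text
clock: 22.15
eef_pos: [587.4, 34.5, 277.7]
eef_rot: [3.141, 0.001, -0.621]
wrist_force: [-4.2, 2.3, 3.7]
finger_gap: 0.6
finger_force: 2.7
ribs mod60 55.16 5116
```

```bash
python3 -m creep '{"slide":[[0.04,-0.02,0],[0,0,0]],"turn":[0,0],"claw":[0,0]}'; python3 look.py w14
```

```text
clock: 22.45
eef_pos: [587.6, 34.5, 277.7]
eef_rot: [3.141, 0.002, -0.621]
wrist_force: [-6.8, 3.2, 4.6]
finger_gap: 0.3
finger_force: 4.2
ribs mod60 55.12 5139
```

The rib stopped dead at 55.15° while the force rose to about 8 N, so the latch is in. I'll back off, lift clear and verify.

```bash
python3 -m creep '{"slide":[[-0.2,0.1,0],[-0.5,0.25,0],[-0.3,0.15,0],[0,0,2],[0,0,4],[0,0,5],[0,0,5],[0,0,0]],"turn":[0,0,0,0,0,0,0,0],"claw":[0,0,0,0,0,0,0,0]}'
python3 -m creep '{"slide":[[-1,-2,0],[-2,-3,0],[-3,-3,0],[-3,-2,0],[0,0,0]],"turn":[0.1,0.15,0.15,0.1,0],"claw":[0,0,0,0,0]}'
python3 look.py w15
python3 - <<'E'
from h import *
ax=np.array([554.8,-32.8]); e=np.array([np.cos(np.radians(84.7)),np.sin(np.radians(84.7))]); f=np.array([-e[1],e[0]])
z=np.load("w15.npz"); P=z["P"];p=z["p"]; Q=P[...,:2]-ax; r=Q@e; t=Q@f
for c in range(128,166,3):
    k=(abs(r-c)<1.2)&(abs(t)<2.5)
    if k.any(): print(c,np.median(p[k],0),np.median(P[k][:,2]).round(1))
h,s,v=cv2.split(cv2.cvtColor(p,cv2.COLOR_RGB2HSV)); b=(h>=12)&(h<28)&(s>90)&(v>50)&(abs(np.hypot(Q[...,0],Q[...,1])-142)<8)
a=np.degrees(np.arctan2(Q[...,1],Q[...,0]))[b]; print(np.histogram(a,np.arange(64,108,1))[0])
# orange cap via top & scene, compare with look-alikes
for n in("top","scene"):
    q,d,c=snap(n); X=pts(d,c); m=orange(q)&(np.hypot(X[...,0]-ax[0],X[...,1]-ax[1])<135)&(X[...,2]>70)
    print(n,m.sum(),X[m].mean(0).round(1) if m.any() else 0)
    v0=proj([545,-144,130],c); print(v0)
E
```

```text
clock: 23.5
eef_pos: [577.7, 39.2, 441.7]
eef_rot: [-3.138, -0.006, -0.621]
wrist_force: [-0.4, 0.2, 0.9]
finger_gap: 0.5
finger_force: 0.0
clock: 24.12
eef_pos: [486.8, -61.7, 437.2]
eef_rot: [3.141, 0.0, -0.122]
wrist_force: [0.6, -0.1, 0.2]
finger_gap: 0.7
finger_force: 0.0
ribs mod60 54.74 1982
128 [89.  93.  95.5] 85.5
131 [113.  120.  123.5] 87.9
143 [149. 157. 156.] 69.8
146 [153. 161. 159.] 69.9
149 [151.5 160.  159. ] 70.0
152 [152. 159. 159.] 70.0
155 [153. 160. 159.] 69.9
158 [150.5 150.5 149. ] 70.3
161 [137.  118.  108.5] 71.0
164 [196. 118.  72.] 84.5
[ 0  1  5  7  8 11 11 13 18 15 21 20 22 21 21 16 12  7  0  0  0  0  0  0
 11 11 14 18 19 20 18 16 13 12  8  7  4  4  3  0  0  0  0]
top 0 0
[283.19181421 198.37469135]
scene 75 [ 553.9 -137.2  113.8]
[226.20524248 181.85774846]
```

```bash
python3 -m creep '{"slide":[[0,0,0],[0,0,0],[0,0,0],[0,0,0]],"turn":[0,0,0,0],"claw":[0,0,0,0]}'; python3 look.py w16; python3 -c "
from cell import manip
print(manip.sign_off())"
```

```text
clock: 24.78
eef_pos: [488.0, -60.7, 437.6]
eef_rot: [-3.142, 0.0, -0.121]
wrist_force: [0.3, -0.5, 0.1]
finger_gap: 0.5
finger_force: 0.0
ribs mod60 54.75 1982
the job is handed in; nothing more can be done
None
```

I stood the orange-capped tube upright and fully down in the orange pocket, then pushed the carousel clockwise until the latch dropped into the home notch with the tube under the probe head; the arm is clear, and I handed the job in at about 25 s.

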